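# Widen the indexed plate holder by one hole

## Task

The plate holder on the bench is one hole too narrow for a well plate. Pick up the small pry tool and use its blade (not the fingers) to lever the snap-shut travel guard up off the rail until it stands fully open, then lay the tool down on the worktop. Then pull the lock plunger up by its knob, slide the section one hole along, into the hole that the guard was blocking, without running past it, let the pin drop fully home, and finish while still gripping the knob with the pin engaged: do not let go.

Things in the scene. Friction and masses are not known exactly. Their poses are not given: they have to be found in the camera images.
- holder: fixed plate holder: steel base 90 x 260 x 8 mm, aluminium rail 30 mm wide along holder y, top 44 mm up, five 12 mm holes at 35 mm pitch; fixed end stop 80 mm wide, 80 mm high at its -y end. Origin on the bench under the rail's middle line, x away from the robot at yaw 0; base spans x -45..45, y -155..105 mm
- carriage (a joint): slide of the movable section along holder +y, m: 0 in the start hole (within 1 mm), 0.035 in the next hole towards the guard. The section: steel saddle 48 x 50 mm, top 60 mm up, and on its -y side, 43 mm away, a fence 80 mm wide reaching 81 mm up. It slides stiffly (1.5 N) once the pin is out
- plunger (a joint): height of the spring lock pin, m: 0 fully home, 0.016 fully pulled; above 0.008 its round tip is clear of the hole, and it rests near 0.008 when let down beside a hole. The spring pushes down with 3 N at home, 7 N fully pulled. Pin 9 mm, hole 12 mm in diameter; the pin moves with the section
- knob_grip (a point): middle of the plunger's upright black round knob: 22 mm in diameter, 30 mm tall, from 76 to 106 mm above the bench when the pin is home; point 91 mm up; moves with the knob
- knob: the same black knob as a solid; its origin is 45 mm below point knob_grip, on the pin's axis
- next_hole (a point): centre of the next hole's mouth in the rail's top (44 mm up), 35 mm along the holder's +y from the start hole, just under the guard's near edge at the start
- guard (a joint): hinge angle of the travel guard, rad: 0 shut across the rail in front of the saddle, 1.57 upright, stop at 1.75; the lip rises as it grows. A spring-ball detent holds it shut for the first 0.1 rad (about 4 to 6 N upward at the lip), then it turns lightly and stays where it is left
- guard_plate: travel guard: steel strip 24 mm wide along the rail, 5 mm thick, across the rail, underside 46 mm up; origin on the hinge axis, beyond the rail. Its free lip on the robot's side overhangs the rail's side by 31 mm. A tab points down from it 20 to 24 mm from the rail's middle, so a blade goes 20 mm under the lip
- guard_lip (a point): middle of the guard's free edge at its underside: at holder (-46, 4, 46) mm when shut; turns with the guard
- guard_hinge (a point): point on the guard's hinge axis (parallel to the holder's y), at holder (34, 4, 28) mm; the lip lies 82 mm from it
- pry_tool: loose pry tool lying flat, about 70 g: grey flat-sided handle 70 long x 18 wide x 20 mm high, with a straight steel blade 10 mm wide and 4 mm thick ahead of it. Origin at the underside of the handle's middle; tool x points to the blade, y across the handle
- tool_tip (a point): end of the blade, 85 mm ahead of the tool's origin along its x and 10 mm above its underside (the blade's middle height)

How it is judged:
By the outcome, as a careful person would: the job done as asked, in the order asked, and still so for the second after the job is handed in, while the arm keeps its last pose, push and grip.
It also fails if it takes over 72 s, if anything falls off the work surface, if the arm or the gripper's body presses on something with over 40 N, if the wrist force passes 120 N, or if a joint passes its speed limit or range.

## Robot

A 6-joint arm with a two-finger parallel gripper is mounted at the origin on a cart in front of the work surface, level with it; the furniture and walls round the work are solid. World frame = base frame: x ahead of the robot, y to its left, z up, the work surface at z = 0. Lengths are in m, angles in rad, forces in N, time in s.
With the tool pointing down it reaches from about 0.3 to 0.875 m from the base axis. Payload 6.4 kg.
Tool frame: the origin (TCP) lies at the very end of the fingers, on their centre line; the grasp point (between the pads) lies 19 mm behind it; z points along the fingers, y is the line along which they close (so a half turn about z gives the same grasp; the last joint's range is limited). The gripper opens to 85 mm and grips with 20 to 120 N. Pads are 22 mm wide; open, the fingers measure 114 mm over their backs; the gripper's body (76 mm by 85 mm) begins 54 mm behind the grasp point. The pads swing forward as they close: fully open they stand 13 mm farther back than shut.
Start: joints at [0.934, 0.181, 1.607, -0, 1.354, -0.206], TCP at [0.24, 0.522, 0.231] pointing down, gripper open.
Joint ranges: [-2.99, 2.99], [-0.89, 2.07], [0.3, 2.58], [-1.14, 4.28], [0, 2.63], [-3.12, 3.12]. Speed limits (rad/s): [2.57, 2.57, 3.01, 3.14, 3.14, 3.14].

## Interface

Orientations are given as a unit quaternion [w, x, y, z].
In Python, from bench import ctrl gives the robot as it stands.
- The arm moves only by the tool jog_arm, never from a script. Its argument "series" is a list that holds one entry, the list of rows, each a list of 7 numbers: the shift along the tool's x, y, z in mm, then the turn, a rotation vector about the tool's x, y, z in rad, then the finger opening in mm, from 0 to 85.4. In form: [[[tx, ty, tz, rx, ry, rz, gripper], ...]]. A call has exactly 10 rows; each row shifts and turns the commanded pose from where the row before left it, along the tool's axes as they then stand; what a row does not reach is not made up. A row lasts 1/10 s, in which the tool goes at most 50 mm and 8.59 degrees, less where a joint would pass 70% of its speed; a pose out of reach is approached as far as the arm can. A call with a gripper value outside its range is refused whole. The fingers move at their own pace and stop on an object; the grip force is fixed at half the most. Time passes only in rows, so rows that do not move let the fingers close, or fill a call up. It gives the time, the measured TCP pose, the force, the opening and the grip force at its end, in the units of the state.
- ctrl.get_obs(): the state, without advancing time (a new reading comes with each control period).
- ctrl.camera(name): name is "scene" or "top"; returns a dict with "frame" (384x512x3 uint8, blue, green, red), "z_map" (384x512 float32, m along the optical axis (not along the pixel's ray), 0 where there is no reading), "fx", "fy", "cx", "cy" (pixels), "xyz" and "rotation" of the camera in the world. Camera axes: x right, y down, z forward; pixel columns grow to the right and rows downward; lengths in m; the calibration is good to about 2 mm. A picture is of the moment at which its call begins.
- ctrl.hand_in(): hands the job in; it is judged then, once.
The state is a dict: "time_s": time; "q": joint angles; "dq": joint speeds; "joint_efforts": joint torques, N m; "eef_pos": TCP position; "eef_rot": TCP orientation; "wrist_force": force on the tool from outside, world axes, zero at the start; "torque": the same for the moment, N m; "opening": opening from 0.0 (shut) to 1.0 (fully open); "grasp_force": force on a finger pad.
Only numpy, scipy, OpenCV 4.12 (cv2) and the standard library are available. Lean on these libraries where they do the work, as an engineer would, in place of code of your own. Each camera call takes 0.05 s, during which the arm holds its last target. There are 200 camera calls.

## Working session

There is one attempt and no reset: what is moved stays moved. The work goes in short steps, Python scripts to look and compute and a tool call to move; the robot and the scene stay as the last step left them, time stands still between calls to the robot, and variables do not carry over. Pictures are saved under pics/ and viewed, at most 11 in all, crops included, and the job is handed in when it is done.

Besides the shell and the picture viewer there is one more tool, called as a command line: name --argument value ..., lists and objects as JSON in quotes. jog_arm: Moves the arm, as the interface text tells. Its arguments: {"type":"object","properties":{"series":{"type":"array"}},"required":["series"]}

```bash
mkdir -p pics; ls
cat > h.py <<'E'
from bench import ctrl
import numpy as np, cv2
def cam(n):
    c=ctrl.camera(n); return c
def world(c,u,v,z=None):
    d=np.array([(u-c['cx'])/c['fx'],(v-c['cy'])/c['fy'],1.0])
    R=np.array(c['rotation']); 
    if R.shape!=(3,3):
        from scipy.spatial.transform import Rotation as Ro
        R=Ro.from_quat([R[1],R[2],R[3],R[0]]).as_matrix()
    o=np.array(c['xyz']); w=R@d
    s=(z-o[2])/w[2] if z is not None else c['z_map'][int(v),int(u)]
    return o+s*w
E
python3 - <<'E'
from h import *
o=ctrl.get_obs(); print(o)
for n in('scene','top'):
    c=cam(n); cv2.imwrite(f'pics/{n}1.png',c['frame']); print(n,c['fx'],c['cx'],c['cy'],c['xyz'],c['rotation'])
    np.savez(f'{n}1.npz',**c)
E
```

```text
pics
{'time_s': 0.0, 'q': array([ 9.33692955e-01,  1.81544230e-01,  1.60799208e+00,  4.75031228e-07,
        1.35378272e+00, -2.06351862e-01]), 'dq': array([-0.00037668,  0.00059132, -0.00103447,  0.00112794,  0.00209634,
       -0.00055072]), 'joint_efforts': array([ 7.71559698e-04, -4.44857848e+01, -3.51349890e+01, -3.56802946e-05,
        8.66296585e-03, -5.75206997e-06]), 'eef_pos': array([0.23977664, 0.52202695, 0.23039005]), 'eef_rot': array([-3.53548154e-04,  2.13714487e-01,  9.76895784e-01, -7.87466620e-04]), 'wrist_force': array([-1.08148158, -0.2669072 , -0.69187364]), 'torque': array([0.00850733, 0.01496712, 0.06699032]), 'grasp_force': 0.0, 'opening': 0.9988778372176996}
scene 349.3998715683423 259.60043728566944 194.01780915174834 [ 0.0371465  -0.62778816  0.7872163 ] [-0.38755508  0.85357129 -0.31860913  0.14037572]
top 437.62779475897713 258.91841767171144 197.78904553124934 [ 0.29028143 -0.01703993  1.24808724] [-0.08635428  0.741009   -0.6617091   0.07476409]
```

View pics/scene1.png

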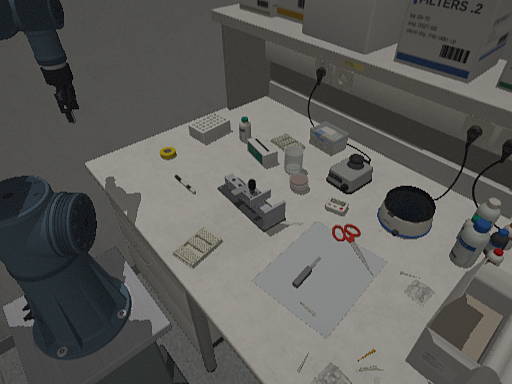

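View pics/top1.png

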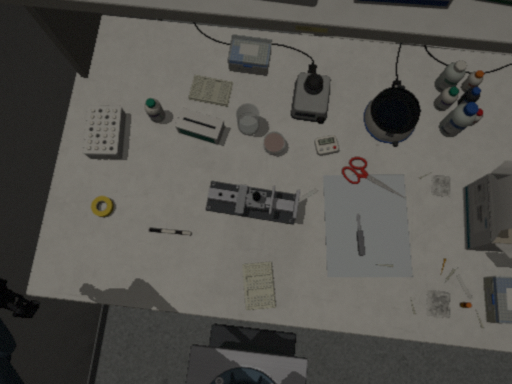

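The scene view shows the holder at about (255,200) px and the pry tool at (305,272). In the top view they are at (253,202) and (360,235), with the blade pointing away from the robot. I'll enlarge both and measure.

Run:
```python
from h import *
t=dict(np.load('top1.npz'));s=dict(np.load('scene1.npz'))
a=cv2.resize(t['frame'][170:235,195:315],None,fx=6,fy=6,interpolation=cv2.INTER_CUBIC)[:,:720]
b=cv2.resize(s['frame'][165:235,210:295],None,fx=3,fy=3,interpolation=cv2.INTER_CUBIC)
b2=cv2.resize(t['frame'][205:265,340:380],None,fx=3.5,fy=3.5,interpolation=cv2.INTER_CUBIC)
out=np.zeros((600,720,3),np.uint8); out[:390]=a; out[390:600,:255]=b[:210]; out[390:600,260:260+b2.shape[1]]=b2
cv2.imwrite('pics/crop1.png',cv2.convertScaleAbs(out,alpha=1.5))
# height map
def hm(c):
    H,W=c['z_map'].shape;u,v=np.meshgrid(np.arange(W),np.arange(H))
    from scipy.spatial.transform import Rotation as Ro
    q=c['rotation'];R=Ro.from_quat([q[1],q[2],q[3],q[0]]).as_matrix()
    d=np.stack([(u-c['cx'])/c['fx'],(v-c['cy'])/c['fy'],np.ones((H,W))],-1)*c['z_map'][...,None]
    return d@R.T+c['xyz']
P=hm(t)
print('bench z',np.median(P[240:270,180:230,2]))
print((P[178:226:3,204:302:4,2]*1000).round().astype(int))
# tool
g=cv2.cvtColor(t['frame'],cv2.COLOR_BGR2GRAY)
sub=P[205:265,345:378,2]; print((P[210:262:2,350:372,2]*1000).round().astype(int))
print(g[210:262:2,350:372])
```

```text
bench z -0.0003322947525961073
[[ -2   2   5  -2   6   2  -1  -2  -6  -1   1  -2   2  -2  -2   0   2   3
    0  -3   2  -1   0   2  -1]
 [  0   0   9   7  -2   4   3   1  -2   6   0   1   4   0   0  -1   1  -1
   -2   2  -1   1  -3   8   3]
 [  0   1   9   7  11   4   8  11   3  51   4  -3  -2  -3   1   1  -3   1
   -1   2   2   0   3  -2  -4]
 [  2  -2   5   5   4   9  11   3  40  51  51  33  10  -1   1   1  -2   0
   -2   4   0   5   1  -5   1]
 [  7  46  43  44  47  47  42  11  11  52  52  23  58  59   9   4   8  83
    0   3   2  -3   1  79   3]
 [  1  39  43  43  44  43  44  45  46  50  52  62 101 107  61  58   8  83
   15   9  11   5   5  79   1]
 [  0  44  45  47  44  43  40  44  46  55  51  59 110 109  55  59   4  81
    9   8   4   9   6  80  -1]
 [ -3  17  28  41  44  48  44  42  50  54  49  63  57  96  61  57  53  79
   42  43  44   6   2  80  -1]
 [ -5   7  10   6   6   7  21  29  50  53  51  58  60  57  62  61  55  48
   44  44  42  44  44  81  -4]
 [  5   6   9   7   8   4   5   5  50  48  14  60  56  58  66  43  41  40
   38  44  44  46  41  79   1]
 [  2   8   9  11  
[... 5321 characters left out ...]
0  61  60  63  74  96 108 107
  108 108 108 107]
 [107 108 107 108 108 108 105  81  50  52  61  63  61  59  61  90 104 107
  108 108 108 108]
 [109 109 108 107 107 108 105  83  48  50  59  63  61  61  66  92 106 108
  108 108 108 107]
 [107 109 108 109 111 108 107 103  76  50  57  62  62  60  64  91 106 107
  107 107 108 108]
 [107 107 108 107 108 108 107 105  79  56  54  54  58  62  66  90 107 108
  108 108 108 107]
 [108 107 107 107 109 107 108 108 106  98  92  93  93  99 106 106 107 108
  108 109 108 108]
 [110 107 107 108 107 107 107 107 108 109 107 107 107 107 107 108 106 108
  108 108 109 109]
 [108 108 107 108 107 108 108 109 109 108 108 108 107 107 106 108 108 108
  109 107 107 108]]
```

View pics/crop1.png

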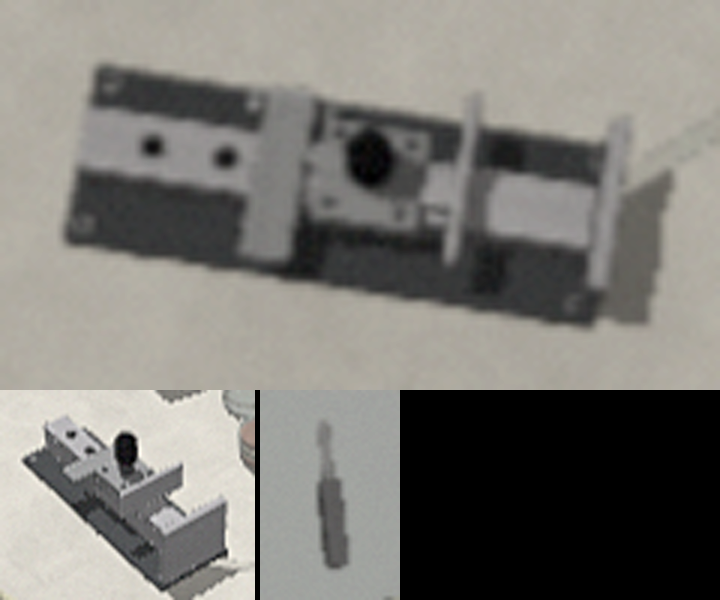

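The enlarged views show the rail holes at crop px (152,146) and (226,157), the knob at (370,157), the guard with its lip at about (267,258) facing the robot, and the tool blade pointing away from the robot. Next I'll compute the poses.

```bash
cat > m.py <<'E'
from h import *
t=dict(np.load('top1.npz'));s=dict(np.load('scene1.npz'))
def cp(x,y,z): return world(t,195+(x+.5)/6-.5,170+(y+.5)/6-.5,z)*1000
g=cv2.cvtColor(t['frame'],cv2.COLOR_BGR2GRAY)
f=cv2.resize(g,None,fx=6,fy=6,interpolation=cv2.INTER_CUBIC)[1020:1410,1170:1890]
for (x,y,z,r,th) in [(152,146,44,18,60),(226,157,44,18,60),(370,157,104,40,30)]:
    w=f[y-r:y+r,x-r:x+r].astype(float); m=np.clip(np.median(w)*.8-w,0,None) if r<30 else (w<th).astype(float)
    yy,xx=np.mgrid[y-r:y+r,x-r:x+r]; print((x,y),cp((xx*m).sum()/m.sum(),(yy*m).sum()/m.sum(),z).round(1))
for n,p in dict(A=(100,65,8),B=(70,242,8),C=(595,325,8),g1=(268,92,51),g2=(313,98,51),g3=(240,252,51),g4=(293,262,51),st1=(632,118,80),st2=(603,288,80)).items(): print(n,cp(*p).round(1))
# tool
def tool(c,roi,zh,zb):
    u0,v0,u1,v1=roi; gg=cv2.resize(cv2.cvtColor(c['frame'],cv2.COLOR_BGR2GRAY)[v0:v1,u0:u1],None,fx=4,fy=4,interpolation=cv2.INTER_CUBIC)
    k=lambda m:max(cv2.findContours(m.astype(np.uint8),0,1)[0],key=cv2.contourArea)
    r=cv2.minAreaRect(k(gg<80))
    px=lambda p:(u0+(p[0]+.5)/4-.5,v0+(p[1]+.5)/4-.5)
    print('handle corners',[world(c,*px(p),zh)[:2].__mul__(1000).round(1) for p in cv2.boxPoints(r)],'c',(world(c,*px(r[0]),zh)*1000).round(1))
    a=k(gg<97)[:,0]; tip=a[np.argmin(a[:,1])]; print('tip',(world(c,*px(tip),zb)*1000).round(1))
tool(t,(345,205,378,265),.020,.012)
E
sed -i 's/def cp(x,y,z): return world(t,195+(x+.5)\/6-.5,170+(y+.5)\/6-.5,z)/def cp(x,y,z): return world(t,195+(x+.5)\/6-.5,170+(y+.5)\/6-.5,z\/1000)/' m.py
python3 m.py
```

```text
(152, 146) [567.2 129.7  44. ]
(226, 157) [565.5  94.6  44. ]
(370, 157) [558.5  24.4 104. ]
A [613.2 165.    8. ]
B [524.  167.2   8. ]
C [512.1 -88.    8. ]
g1 [597.8  78.2  51. ]
g2 [597.3  56.7  51. ]
g3 [520.1  81.6  51. ]
g4 [518.2  56.6  51. ]
st1 [596.9 -91.6  80. ]
st2 [516.5 -85.9  80. ]
handle corners [array([ 517.9, -260.9]), array([ 522.5, -282.5]), array([ 443.7, -294.7]), array([ 439.2, -273.4])] c [ 480.5 -277.9   20. ]
tip [ 562.  -265.9   12. ]
```

jog_arm --series '[[[-28.4, -30.8, 0, 0, 0, 0, 45], [-28.4, -30.8, 0, 0, 0, 0, 45], [-28.4, -30.8, 0, 0, 0, 0, 45], [-28.4, -30.8, 0, 0, 0, 0, 45], [-28.4, -30.8, 0, 0, 0, 0, 45], [-28.4, -30.8, 0, 0, 0, 0, 45], [-28.4, -30.8, 0, 0, 0, 0, 45], [-28.4, -30.8, 0, 0, 0, 0, 45], [-28.4, -30.8, 0, 0, 0, 0, 45], [-28.4, -30.8, 0, 0, 0, 0, 45]]]'

```text
time_s: 1.1
eef_pos: [0.3695, 0.1225, 0.2312]
eef_rot: [0.0, 0.214, 0.977, 0.0]
wrist_force: [0.8, 0.3, 0.9]
opening: 0.525
grasp_force: 0.0
```

jog_arm --series '[[[-28.4, -30.8, 0, 0, 0, 0, 45], [-28.4, -30.8, 0, 0, 0, 0, 45], [-28.4, -30.8, 0, 0, 0, 0, 45], [-28.4, -30.8, 0, 0, 0, 0, 45], [-28.4, -30.8, 0, 0, 0, 0, 45], [-28.4, -30.8, 0, 0, 0, 0, 45], [-28.4, -30.8, 0, 0, 0, 0, 45], [-28.4, -30.8, 0, 0, 0, 0, 45], [-28.4, -30.8, 0, 0, 0, 0, 45], [-28.4, -30.8, 0, 0, 0, 0, 45]]]'

```text
time_s: 2.1
eef_pos: [0.499, -0.276, 0.2307]
eef_rot: [-0.0, 0.214, 0.977, 0.0]
wrist_force: [1.1, -0.5, -0.1]
opening: 0.528
grasp_force: 0.0
```

jog_arm --series '[[[0, 0, 25, 0, 0, -0.147, 45], [0, 0, 25, 0, 0, -0.147, 45], [0, 0, 25, 0, 0, -0.147, 45], [0, 0, 25, 0, 0, -0.147, 45], [0, 0, 20, 0, 0, 0, 45], [0, 0, 10, 0, 0, 0, 45], [0, 0, 0, 0, 0, 0, 45], [0, 0, 0, 0, 0, 0, 45], [0, 0, 0, 0, 0, 0, 45], [0, 0, 0, 0, 0, 0, 45]]]'

```text
time_s: 3.1
eef_pos: [0.4996, -0.275, 0.1026]
eef_rot: [0.001, -0.079, 0.997, -0.001]
wrist_force: [-0.6, 0.2, 0.6]
opening: 0.527
grasp_force: 0.0
```

```bash
cat >> h.py <<'E'
from scipy.spatial.transform import Rotation as Ro
def pose():
    o=ctrl.get_obs();q=o['eef_rot'];return o,np.array(o['eef_pos'])*1000,Ro.from_quat([q[1],q[2],q[3],q[0]])
def to(target,yaw):
    """tool shift (mm) & rotvec from present pose to down-pointing pose with tool y at world angle yaw+90deg"""
    o,p,R=pose()
    y=np.array([-np.sin(yaw),np.cos(yaw),0]);z=np.array([0,0,-1.]);x=np.cross(y,z)
    Rt=Ro.from_matrix(np.stack([x,y,z],1))
    print('t',round(o['time_s'],2),'p',p.round(1),'F',o['wrist_force'].round(1),'open',round(o['opening']*85.4,1),'grip',round(o['grasp_force'],1))
    print('shift',R.inv().apply(np.array(target)-p).round(1),'rot',(R.inv()*Rt).as_rotvec().round(3))
E
python3 - <<'E'
from h import *
to([498.7,-275.4,4],.157)
t=cam('top'); s=cam('scene')
np.savez('s2.npz',**s);np.savez('t2.npz',**t)
out=np.zeros((480,800,3),np.uint8)
out[:,:400]=cv2.resize(t['frame'][195:291,315:395],(400,480)); out[:,400:]=cv2.resize(s['frame'][210:306,260:340],(400,480))
cv2.imwrite('pics/p2.png',out)
E
```

```text
t 3.1 p [ 499.6 -275.   102.6] F [-0.6  0.2  0.6] open 45.0 grip 0.0
shift [ 1.1 -0.1 98.6] rot [-0.002  0.001  0.   ]
```

View pics/p2.png

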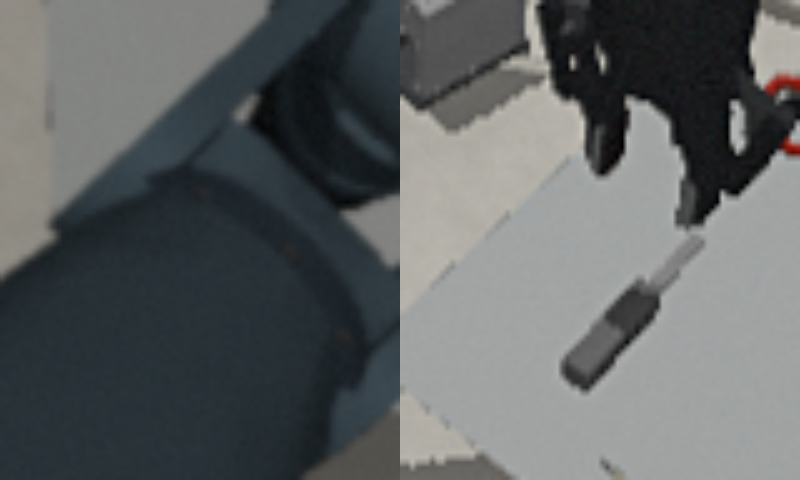

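The scene crop shows the open fingers straddling the line of the tool, with the blade tip at (697,240) in the crop. I'll descend and grip.

jog_arm --series '[[[1, 0, 25, 0, 0, 0, 45], [0, 0, 25, 0, 0, 0, 45], [0, 0, 20, 0, 0, 0, 45], [0, 0, 15, 0, 0, 0, 45], [0, 0, 8, 0, 0, 0, 45], [0, 0, 4, 0, 0, 0, 45], [0, 0, 0, 0, 0, 0, 12], [0, 0, 0, 0, 0, 0, 8], [0, 0, 0, 0, 0, 0, 8], [0, 0, 0, 0, 0, 0, 8]]]'

```text
time_s: 4.2
eef_pos: [0.4987, -0.2752, 0.0053]
eef_rot: [0.001, -0.079, 0.997, -0.001]
wrist_force: [1.3, -1.0, 4.5]
opening: 0.194
grasp_force: 60.7
```

jog_arm --series '[[[0, 0, 0, 0, 0, 0, 8], [0, 0, 0, 0, 0, 0, 8], [0, 0, -10, 0, 0, 0, 8], [0, 0, -30, 0, 0, 0, 8], [0, 0, -30, 0, 0, 0, 8], [0, 0, -30, 0, 0, 0, 8], [0, 0, -10, 0, 0, 0, 8], [0, 0, 0, 0, 0, 0, 8], [0, 0, 0, 0, 0, 0, 8], [0, 0, 0, 0, 0, 0, 8]]]'

```text
time_s: 5.2
eef_pos: [0.4969, -0.2737, 0.1123]
eef_rot: [-0.001, -0.078, 0.997, 0.001]
wrist_force: [0.3, -0.3, -1.4]
opening: 0.194
grasp_force: 60.1
```

Run:
```python
from h import *
# tool tip seen in scene before grasp
s=dict(np.load('s2.npz')); print('tip scene',(world(s,319.2,258,.012)*1000).round(1), 'handle back-left bottom',(world(s,292.3,285.5,.0)*1000).round(1))
to([430-20,75,130],-.047)
c=cam('scene'); np.savez('s3.npz',**c); 
o,p,R=pose()
# project TCP and expected tip
Rc=Ro.from_quat(np.array(c['rotation'])[[1,2,3,0]])
def proj(P):
    d=Rc.inv().apply(np.array(P)/1000-c['xyz']); return c['cx']+c['fx']*d[0]/d[2], c['cy']+c['fy']*d[1]/d[2]
yd=.157; e=p+np.array([65*np.cos(yd),65*np.sin(yd),6]); print('tcp px',proj(p),'exp tip px',proj(e))
u,v=map(int,proj(p)); cv2.imwrite('pics/p3.png',cv2.resize(c['frame'][v-50:v+50,u-60:u+60],None,fx=6,fy=6,interpolation=cv2.INTER_CUBIC)); print('crop org',u-60,v-50)
```

```text
tip scene [ 557.3 -268.9   12. ] handle back-left bottom [ 444.4 -278.     0. ]
t 5.2 p [ 496.9 -273.7  112.3] F [ 0.3 -0.3 -1.4] open 16.6 grip 60.1
shift [ 31.3 358.  -16.7] rot [ 0.002 -0.003  0.204]
tcp px (np.float64(308.5659174514304), np.float64(246.50812282055978)) exp tip px (np.float64(322.9753861576448), np.float64(230.1148863558627))
crop org 248 196
```

View pics/p3.png

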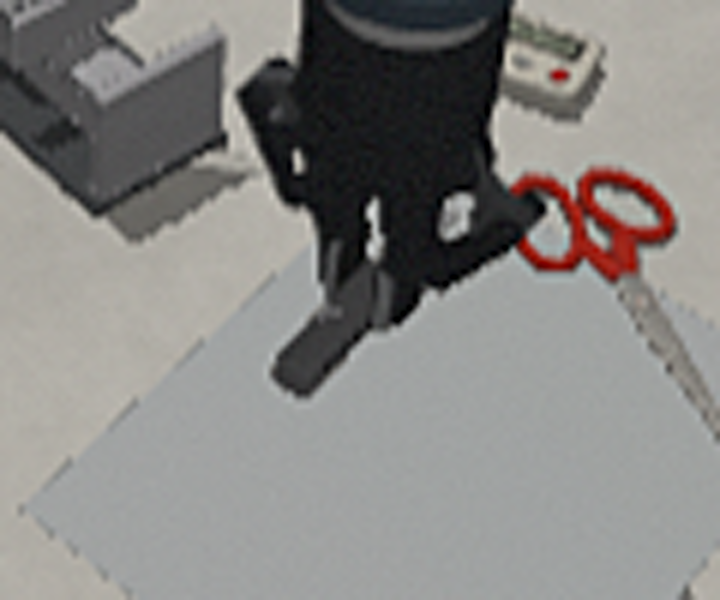

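The tool is gripped firmly near the front of the handle, whose back end is at (295,385), and it looks level. I'll move to the guard.

jog_arm --series '[[[1.5, 30, 0, 0, 0, 0, 8], [1.5, 40, 0, 0, 0, 0, 8], [1.5, 40, 0, 0, 0, 0, 8], [1.5, 40, 0, 0, 0, 0, 8], [1.5, 40, 0, 0, 0, 0, 8], [1.5, 40, 0, 0, 0, 0, 8], [1.5, 40, 0, 0, 0, 0, 8], [1.5, 40, 0, 0, 0, 0, 8], [1.5, 30, 0, 0, 0, 0, 8], [0, 15, 0, 0, 0, 0, 8]]]'

```text
time_s: 6.25
eef_pos: [0.4272, 0.0762, 0.1131]
eef_rot: [-0.001, -0.08, 0.997, 0.0]
wrist_force: [0.8, -0.0, -0.9]
opening: 0.19
grasp_force: 60.1
```

jog_arm --series '[[[0, 0, 10, 0, 0, 0.102, 8], [0, 0, 15, 0, 0, 0.102, 8], [0, 0, 20, 0, 0, 0, 8], [0, 0, 20, 0, 0, 0, 8], [0, 0, 12, 0, 0, 0, 8], [0, 0, 0, 0, 0, 0, 8], [0, 0, 0, 0, 0, 0, 8], [0, 0, 0, 0, 0, 0, 8], [0, 0, 0, 0, 0, 0, 8], [0, 0, 0, 0, 0, 0, 8]]]'

```text
time_s: 7.25
eef_pos: [0.4297, 0.0739, 0.038]
eef_rot: [0.001, 0.023, 1.0, -0.0]
wrist_force: [0.7, -0.6, -1.0]
opening: 0.195
grasp_force: 60.1
```

```bash
cat > look.py <<'E'
from h import *
import sys
to([428,74.7,35.3],-.047)
s=cam('scene');t=cam('top'); n=sys.argv[1]
np.savez(f's{n}.npz',**s);np.savez(f't{n}.npz',**t)
out=np.zeros((600,800,3),np.uint8)
a=cv2.resize(t['frame'][160:240,200:310],(800,582),interpolation=cv2.INTER_CUBIC)
b=cv2.resize(s['frame'][150:230,205:285],(400,400),interpolation=cv2.INTER_CUBIC)
out=np.zeros((600,800,3),np.uint8)
out[:400,:400]=b; out[:291,400:]=cv2.resize(t['frame'][160:240,200:310],(400,291),interpolation=cv2.INTER_CUBIC)
cv2.imwrite(f'pics/p{n}.png',cv2.convertScaleAbs(out[:400],alpha=1.5))
E
python3 look.py 4
```

```text
t 7.25 p [429.7  73.9  38. ] F [ 0.7 -0.6 -1. ] open 16.6 grip 60.1
shift [1.7 0.7 2.7] rot [-0.     0.001  0.   ]
```

View pics/p4.png

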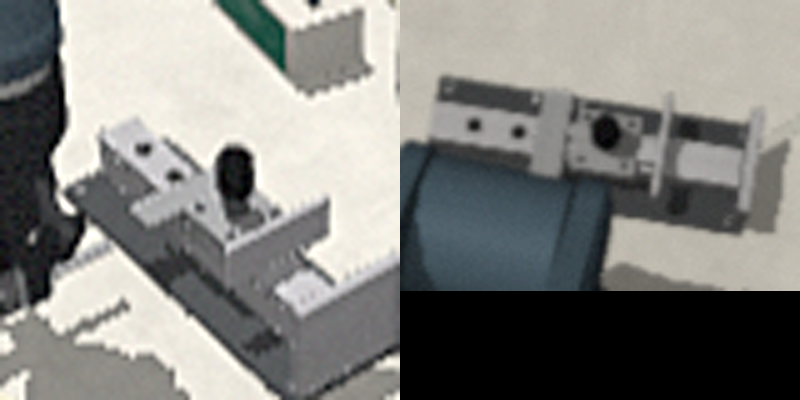

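The scene crop shows the blade from (60,265) to about (112,243), just short of the guard lip at about (138,207)–(168,225). I'll check those points numerically.

Run:
```python
from h import *
s=dict(np.load('s4.npz')); c=lambda x,y,z:(world(s,205+(x+.5)/5-.5,150+(y+.5)/5-.5,z)*1000).round(1)
print('tip',c(112,243,.043),c(106,240,.043),'lip',c(136,207,.051),c(167,226,.049),'holes',c(144,149,.044),c(176,177,.044),'knobtop',c(235,150,.106))
g=cv2.resize(s['frame'],None,fx=1,fy=1)[190:208,212:240].sum(2)//3; print(g)
```

```text
tip [494.4  70.4  43. ] [493.2  75.2  43. ] lip [521.9  80.5  51. ] [526.9  54.6  49. ] holes [567.1 131.6  44. ] [565.1  94.   44. ] knobtop [564.8  30.2 106. ]
[[ 24  43  43  38  76 180 138  53  45  60  59  62  60  61  61  59  59  61
   57  72 110 105 130 117 115 113 116 118]
 [ 24  38  44  41  27 144 181 145  59  49  62  61  60  62  61  61  58  60
   51 106 136 119 115 116 116 118 118 119]
 [ 22  36  41  46  38  75 133 148  62  25  47  63  61  62  58  59  60  60
   52  95 113 118 117 115 118 119 120 103]
 [ 20  36  40  39  41  36  32  37  19  13  63  45  58  60  59  62  59  62
   60  52  79 113 121 120 119 104 102  72]
 [ 12  34  34  36  39  42  40  28  17  12  92  57  41  58  62  57  62  62
   59  60  52  76 112 105 102  68  64  53]
 [ 36  26  19  26  37  46  47  39  19   3 113 137 102  45  54  61  59  64
   61  60  58  50  77  69  64  53  62  64]
 [ 47  24  18  25  23  45  48  45  18  22 152 172 159  97  47  54  63  60
   61  60  59  60  57  55  57  57  60  61]
 [ 42  17  25  24  21  37  40  38   5  94 172 169 172 145  82  46  53  60
   59  59  60  62  61  62  60  59  58  62]
 [
[... 468 characters left out ...]
 18  22  21  12  54  49  89 119  97 112 117 132 159 159 157 155 154 159
  166 130  52  45  48  50  34  33  36  38]
 [ 22  20  20  43 108 107  99 116 122 130 158 157 157 156 156 154 154 153
  158 167 131  54  29  31  38  35  36  35]
 [ 21  20  11  73 101 121 124 138 160 159 157 157 155 157 155 152 153 152
  152 156 168 131  53  28  31  35  34  37]
 [ 23  19   9  92 100 135 163 165 157 158 154 155 156 155 152 151 152 151
  152 153 155 163 131  53  24  37  35  34]
 [ 23  22   9 105 148 163 163 157 156 154 153 154 154 155 152 152 151 152
  153 153 154 156 163 128  52  29  32  52]
 [ 20  21   1  90 164 162 157 156 156 156 153 155 154 154 155 151 151 152
  152 155 153 154 155 162 128  51  27  58]]
```

jog_arm --series '[[[0, 0, 3, 0, 0, 0, 8], [-8, 0, 0, 0, 0, 0, 8], [-8, 0, 0, 0, 0, 0, 8], [-8, 0, 0, 0, 0, 0, 8], [-8, 0, 0, 0, 0, 0, 8], [-6, 0, 0, 0, 0, 0, 8], [0, 0, 0, 0, 0, 0, 8], [0, 0, -2, 0, 0, 0, 8], [0, 0, -2, 0, 0, 0, 8], [0, 0, 0, 0, 0, 0, 8]]]'

```text
time_s: 8.35
eef_pos: [0.467, 0.0722, 0.0386]
eef_rot: [0.0, 0.023, 1.0, -0.0]
wrist_force: [0.2, 0.0, -0.2]
opening: 0.191
grasp_force: 60.1
```

jog_arm --series '[[[-1, 0, -4, 0, 0, 0, 8], [-1.2, 0, -4, 0, 0, 0, 8], [-2.5, 0, -5, 0, 0, 0, 8], [-2.5, 0, -5, 0, 0, 0, 8], [-3.1, 0, -4.3, 0, 0, 0, 8], [-3.1, 0, -4.2, 0, 0, 0, 8], [0, 0, 0, 0, 0, 0, 8], [0, 0, 0, 0, 0, 0, 8], [0, 0, 0, 0, 0, 0, 8], [0, 0, 0, 0, 0, 0, 8]]]'

```text
time_s: 9.35
eef_pos: [0.4803, 0.0715, 0.0646]
eef_rot: [-0.0, 0.023, 1.0, 0.0]
wrist_force: [-0.2, 0.7, -1.2]
opening: 0.191
grasp_force: 60.2
```

```bash
sed -i "s/^b=.*/b=cv2.resize(s['frame'][135:215,195:275],(400,400),interpolation=cv2.INTER_CUBIC)/" look.py; python3 look.py 5
```

```text
t 9.35 p [480.3  71.5  64.6] F [-0.2  0.7 -1.2] open 16.3 grip 60.2
shift [52.4  0.7 29.4] rot [ 0. -0.  0.]
```

View pics/p5.png

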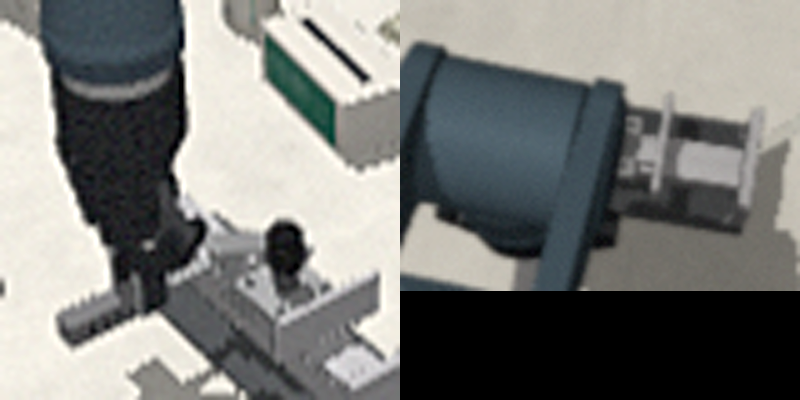

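The guard seems to have risen with the blade, at about (235,240) in the left crop, and the handle is level. I'll continue along the arc.

jog_arm --series '[[[-4, 0, -5, 0, 0, 0, 8], [-4, 0, -4.5, 0, 0, 0, 8], [-4.2, 0, -3.2, 0, 0, 0, 8], [-4.3, 0, -3.1, 0, 0, 0, 8], [-4.6, 0, -2.5, 0, 0, 0, 8], [-4.7, 0, -2.4, 0, 0, 0, 8], [-5, 0, -1.8, 0, 0, 0, 8], [-4.9, 0, -1.7, 0, 0, 0, 8], [-5.2, 0, -1, 0, 0, 0, 8], [-5.2, 0, -1, 0, 0, 0, 8]]]'

```text
time_s: 10.45
eef_pos: [0.5269, 0.0694, 0.091]
eef_rot: [-0.0, 0.023, 1.0, 0.0]
wrist_force: [-0.8, -0.2, -1.3]
opening: 0.188
grasp_force: 60.1
```

jog_arm --series '[[[-5.3, 0, -0.2, 0, 0, 0, 8], [-5.2, 0, -0.2, 0, 0, 0, 8], [-5.3, 0, 0.6, 0, 0, 0, 8], [-5.2, 0, 0.6, 0, 0, 0, 8], [-4, 0, 0.8, 0, 0, 0, 8], [-3.5, 0, 0.9, 0, 0, 0, 8], [-3, 0, 0.9, 0, 0, 0, 8], [-2, 0, 0.5, 0, 0, 0, 8], [0, 0, 0, 0, 0, 0, 8], [0, 0, 0, 0, 0, 0, 8]]]'

```text
time_s: 11.45
eef_pos: [0.5601, 0.0678, 0.0872]
eef_rot: [0.0, 0.023, 1.0, -0.0]
wrist_force: [0.4, -0.5, -0.5]
opening: 0.191
grasp_force: 60.2
```

```bash
python3 look.py 6
```

```text
t 11.45 p [560.1  67.8  87.2] F [ 0.4 -0.5 -0.5] open 16.3 grip 60.2
shift [132.3   0.7  51.8] rot [-0.  0.  0.]
```

View pics/p6.png

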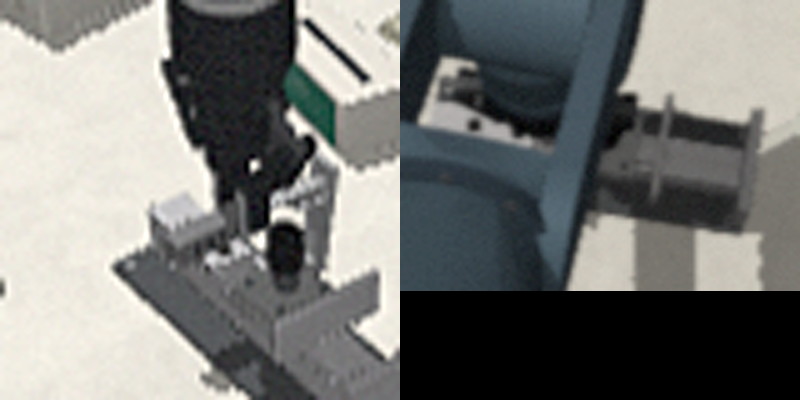

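The guard stands upright at (318,215), with the blade tip against it. I'll push it a touch further, then back out and lay the tool down.

jog_arm --series '[[[-2, 0, 0.5, 0, 0, 0, 8], [-1.5, 0, 0.5, 0, 0, 0, 8], [0, 0, 0, 0, 0, 0, 8], [10, 0, 0, 0, 0, 0, 8], [20, 0, 0, 0, 0, 0, 8], [25, 0, 0, 0, 0, 0, 8], [25, 0, 0, 0, 0, 0, 8], [25, 0, 0, 0, 0, 0, 8], [20, 14, 0, 0, 0, 0, 8], [10, 14, 0, 0, 0, 0, 8]]]'

```text
time_s: 12.55
eef_pos: [0.4277, 0.1022, 0.0858]
eef_rot: [-0.0, 0.024, 1.0, 0.0]
wrist_force: [1.7, 0.2, -1.5]
opening: 0.19
grasp_force: 60.2
```

jog_arm --series '[[[0, 10, 10, 0, 0, 0, 8], [0, 0, 20, 0, 0, 0, 8], [0, 0, 20, 0, 0, 0, 8], [0, 0, 15, 0, 0, 0, 8], [0, 0, 8, 0, 0, 0, 8], [0, 0, 0, 0, 0, 0, 8], [0, 0, 0, 0, 0, 0, 8], [0, 0, 0, 0, 0, 0, 8], [0, 0, 0, 0, 0, 0, 8], [0, 0, 0, 0, 0, 0, 8]]]'

```text
time_s: 13.55
eef_pos: [0.4308, 0.1119, 0.0136]
eef_rot: [0.001, 0.023, 1.0, -0.0]
wrist_force: [-0.1, -1.5, -0.4]
opening: 0.191
grasp_force: 60.2
```

```bash
python3 look.py 7
python3 - <<'E'
from h import *
to([430,110,5.3],-.047)
t=dict(np.load('t7.npz'))
# guard: depth points above 60mm near x 590..630, y 50..90
v,u=np.mgrid[160:240,195:315]
P=np.array([world(t,a,b) for a,b in zip(u.ravel(),v.ravel())])*1000
m=(P[:,2]>70)&(P[:,2]<140)&(P[:,1]>45)&(P[:,1]<95)&(P[:,0]>560); print(m.sum(), P[m].round(0)[:25].tolist())
E
```

```text
t 13.55 p [430.8 111.9  13.6] F [-0.1 -1.5 -0.4] open 16.3 grip 60.2
shift [  1.1 -37.3 -21.7] rot [0.    0.001 0.   ]
t 13.65 p [430.6 111.9  13.4] F [ 0.2 -0.1 -0.2] open 16.5 grip 60.2
shift [ 0.6 -1.9  8.1] rot [-0.     0.001  0.   ]
122 [[635.0, 76.0, 103.0], [632.0, 78.0, 103.0], [632.0, 75.0, 104.0], [633.0, 72.0, 103.0], [633.0, 70.0, 103.0], [633.0, 67.0, 105.0], [634.0, 64.0, 103.0], [634.0, 62.0, 103.0], [634.0, 59.0, 104.0], [630.0, 78.0, 99.0], [630.0, 75.0, 100.0], [629.0, 72.0, 106.0], [630.0, 69.0, 103.0], [632.0, 67.0, 97.0], [631.0, 64.0, 103.0], [632.0, 61.0, 101.0], [630.0, 58.0, 108.0], [632.0, 56.0, 102.0], [630.0, 78.0, 90.0], [629.0, 75.0, 95.0], [629.0, 72.0, 97.0], [629.0, 69.0, 98.0], [630.0, 67.0, 95.0], [629.0, 64.0, 99.0], [631.0, 61.0, 95.0]]
```

View pics/p7.png

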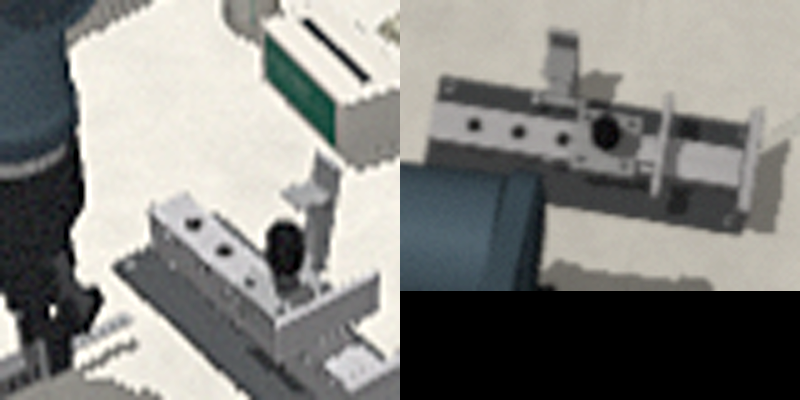

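The guard stands fully open, with its top edge at x≈632 mm and z≈104 mm, close to the 1.75 stop. The next hole is now visible at (563,139) in the right crop. I'll lower the tool the last 8 mm and release it.

jog_arm --series '[[[0, 0, 5, 0, 0, 0, 8], [0, 0, 3, 0, 0, 0, 8], [0, 0, 0.5, 0, 0, 0, 8], [0, 0, 0, 0, 0, 0, 8], [0, 0, 0, 0, 0, 0, 45], [0, 0, 0, 0, 0, 0, 45], [0, 0, 0, 0, 0, 0, 45], [0, 0, -10, 0, 0, 0, 45], [0, 0, -35, 0, 0, 0, 45], [0, 0, -45, 0, 0, 0, 45]]]'

```text
time_s: 14.65
eef_pos: [0.4284, 0.1119, 0.0944]
eef_rot: [-0.002, 0.023, 1.0, -0.0]
wrist_force: [0.4, -0.5, -0.8]
opening: 0.523
grasp_force: 0.0
```

```bash
cat > k.py <<'E'
from h import *
t=dict(np.load('t7.npz'));s=dict(np.load('s7.npz'))
def dark(c,u,v,r,z,th=None):
    g=cv2.cvtColor(c['frame'],cv2.COLOR_BGR2GRAY).astype(float)
    u,v=int(round(u)),int(round(v)); w=g[v-r:v+r+1,u-r:u+r+1]; m=np.clip((np.median(w)*.85 if th is None else th)-w,0,None)
    yy,xx=np.mgrid[v-r:v+r+1,u-r:u+r+1]; return (world(c,(xx*m).sum()/m.sum(),(yy*m).sum()/m.sum(),z)*1000).round(1)
for x,y in((474,125),(518,132),(563,139)): print('top hole',dark(t,200+(x-400)*110/400-.36,160+y*80/291-.36,3,.044))
for x,y in((193,223),(225,249),(250,282)): print('scene hole',dark(s,195+x/5-.4,135+y/5-.4,2,.044))
# knob: full black silhouette centroid, at mid height 91
for c,u,v,r,zs in((t,200+207*.275,160+132*.275,6,(.091,.1,.106)),(s,195+285/5,135+248/5,9,(.091,))):
    g=cv2.cvtColor(c['frame'],cv2.COLOR_BGR2GRAY);u,v=int(u),int(v);m=np.zeros_like(g);m[v-r:v+r,u-r:u+r]=(g[v-r:v+r,u-r:u+r]<35)
    n,l,st,ce=cv2.connectedComponentsWithStats(m); i=1+np.argmax(st[1:,4]); print('knob',st[i],[(world(c,*ce[i],z)*1000).round(1) for z in zs])
to([562,25,160],-.047)
E
python3 k.py
```

```text
top hole [567.3 129.7  44. ]
top hole [565.6  94.6  44. ]
top hole [563.8  59.6  44. ]
scene hole [566.7 131.8  44. ]
scene hole [565.5  96.4  44. ]
scene hole [556.2  59.1  44. ]
knob [253 192   8   9  55] [array([561.4,  25.2,  91. ]), array([559.3,  24.9, 100. ]), array([557.9,  24.7, 106. ])]
knob [248 180   8  11  62] [array([560.2,  25.2,  91. ])]
t 14.65 p [428.4 111.9  94.4] F [ 0.4 -0.5 -0.8] open 44.6 grip 0.0
shift [-137.2  -80.5  -66.3] rot [-0.    -0.005  0.   ]
```

jog_arm --series '[[[0, 0, -35, 0, 0, 0, 38], [0, 0, -31, 0, 0, 0, 38], [-25, -15, 0, 0, 0, 0, 38], [-35, -20, 0, 0, 0, 0, 38], [-35, -20, 0, 0, 0, 0, 38], [-25, -15, 0, 0, 0, 0, 38], [-17, -11, 0, 0, 0, 0, 38], [0, 0, 0, 0, 0, 0, 38], [0, 0, 0, 0, 0, 0, 38], [0, 0, 0, 0, 0, 0, 38]]]'

```text
time_s: 15.65
eef_pos: [0.5624, 0.0253, 0.1605]
eef_rot: [-0.0, 0.023, 1.0, 0.0]
wrist_force: [0.3, 0.6, 0.2]
opening: 0.446
grasp_force: 0.0
```

```bash
sed -i 's/135:215,195:275\],(400,400)/150:250,190:290],(400,400)/' look.py; python3 look.py 8; python3 -c "
from h import *
to([562,25,74],-.047)"
```

```text
t 15.65 p [562.4  25.3 160.5] F [0.3 0.6 0.2] open 38.1 grip 0.0
shift [136.4  43.1 125.4] rot [ 0.    -0.001  0.001]
t 15.75 p [562.6  25.4 160.7] F [-0.2 -0.2  0.4] open 37.8 grip 0.0
shift [ 0.5 -0.4 86.7] rot [ 0.    -0.     0.001]
```

View pics/p8.png

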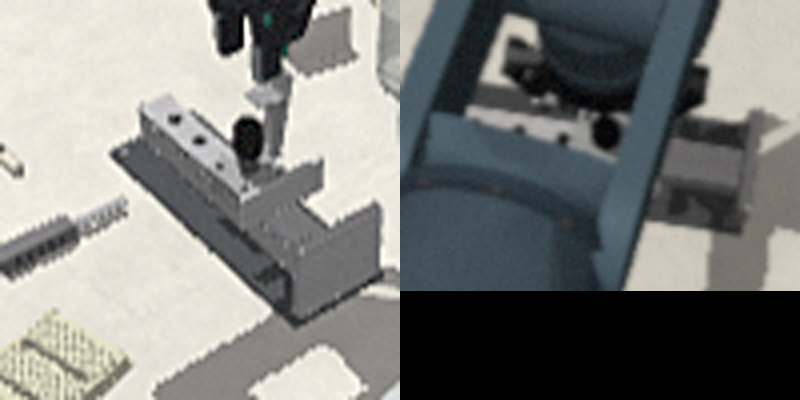

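The tool lies flat on the worktop at about (60,235), and the gripper is above the knob at (247,137). I'll descend and grip.

jog_arm --series '[[[0, 0, 25, 0, 0, 0, 38], [0, 0, 25, 0, 0, 0, 38], [0, 0, 20, 0, 0, 0, 38], [0, 0, 11, 0, 0, 0, 38], [0, 0, 5, 0, 0, 0, 38], [0, 0, 0, 0, 0, 0, 30], [0, 0, 0, 0, 0, 0, 25], [0, 0, 0, 0, 0, 0, 22], [0, 0, 0, 0, 0, 0, 18], [0, 0, 0, 0, 0, 0, 12]]]'

```text
time_s: 16.75
eef_pos: [0.564, 0.0246, 0.0757]
eef_rot: [0.001, 0.023, 1.0, -0.0]
wrist_force: [-2.0, 0.9, 5.6]
opening: 0.241
grasp_force: 58.5
```

jog_arm --series '[[[0, 0, 0, 0, 0, 0, 12], [0, 0, 0, 0, 0, 0, 12], [0, 0, 0, 0, 0, 0, 12], [0, 0, 0, 0, 0, 0, 12], [0, 0, 0, 0, 0, 0, 12], [0, 0, 0, 0, 0, 0, 12], [0, 0, 0, 0, 0, 0, 12], [0, 0, 0, 0, 0, 0, 12], [0, 0, 0, 0, 0, 0, 12], [0, 0, 0, 0, 0, 0, 12]]]'

```text
time_s: 17.75
eef_pos: [0.564, 0.0246, 0.0757]
eef_rot: [0.001, 0.023, 1.0, -0.0]
wrist_force: [-1.2, 1.5, 6.1]
opening: 0.235
grasp_force: 58.6
```

jog_arm --series '[[[0, 0, -2, 0, 0, 0, 12], [0, 0, -2, 0, 0, 0, 12], [0, 0, -2, 0, 0, 0, 12], [0, 0, -2, 0, 0, 0, 12], [0, 0, -2, 0, 0, 0, 12], [0, 0, -2, 0, 0, 0, 12], [0, 0, -1, 0, 0, 0, 12], [0, 0, 0, 0, 0, 0, 12], [0, 0, 0, 0, 0, 0, 12], [0, 0, 0, 0, 0, 0, 12]]]'

```text
time_s: 18.75
eef_pos: [0.5637, 0.0246, 0.0876]
eef_rot: [0.0, 0.023, 1.0, -0.0]
wrist_force: [5.0, 1.0, -7.0]
opening: 0.239
grasp_force: 58.8
```

jog_arm --series '[[[0, 3, 0, 0, 0, 0, 12], [0, 5, 0, 0, 0, 0, 12], [0, 6, 0, 0, 0, 0, 12], [0, 6, 0, 0, 0, 0, 12], [0, 6, 0, 0, 0, 0, 12], [0, 5, 0, 0, 0, 0, 12], [0, 3, 0, 0, 0, 0, 12], [0, 1, 0, 0, 0, 0, 12], [0, 0, 0, 0, 0, 0, 12], [0, 0, 0, 0, 0, 0, 12]]]'

```text
time_s: 19.75
eef_pos: [0.5654, 0.059, 0.0876]
eef_rot: [0.0, 0.023, 1.0, -0.0]
wrist_force: [5.5, 0.2, -6.6]
opening: 0.235
grasp_force: 58.9
```

```bash
python3 -c "
from h import *
to([565.6,59.6,75.7],-.047)"
```

```text
t 19.75 p [565.4  59.   87.6] F [ 5.5  0.2 -6.6] open 20.1 grip 58.9
shift [-0.2  0.6 11.9] rot [-0.001  0.001  0.   ]
```

jog_arm --series '[[[0, 0.5, 0, 0, 0, 0, 12], [0, 0, 2, 0, 0, 0, 12], [0, 0, 2, 0, 0, 0, 12], [0, 0, 2, 0, 0, 0, 12], [0, 0, 2, 0, 0, 0, 12], [0, 0, 2, 0, 0, 0, 12], [0, 0, 2, 0, 0, 0, 12], [0, 0, 1, 0, 0, 0, 12], [0, 0, 0, 0, 0, 0, 12], [0, 0, 0, 0, 0, 0, 12]]]'

```text
time_s: 20.75
eef_pos: [0.5656, 0.0599, 0.0757]
eef_rot: [0.001, 0.023, 1.0, -0.0]
wrist_force: [1.4, -1.2, 5.4]
opening: 0.233
grasp_force: 60.1
```

```bash
python3 look.py 9; python3 -c "
from h import *
to([565.6,59.6,75.7],-.047)
s=dict(np.load('s9.npz')); cv2.imwrite('pics/p9b.png',cv2.convertScaleAbs(cv2.resize(s['frame'][140:220,195:295],(750,600),interpolation=cv2.INTER_CUBIC),alpha=1.5))"
```

```text
t 20.75 p [565.6  59.9  75.7] F [ 1.4 -1.2  5.4] open 19.9 grip 60.1
shift [138.2   8.3  40.3] rot [-0.     0.001  0.   ]
t 20.85 p [565.6  59.9  75.7] F [ 1.2 -2.7  5.6] open 20.0 grip 60.1
shift [ 0.  -0.3  0. ] rot [-0.     0.001  0.   ]
```

View pics/p9b.png

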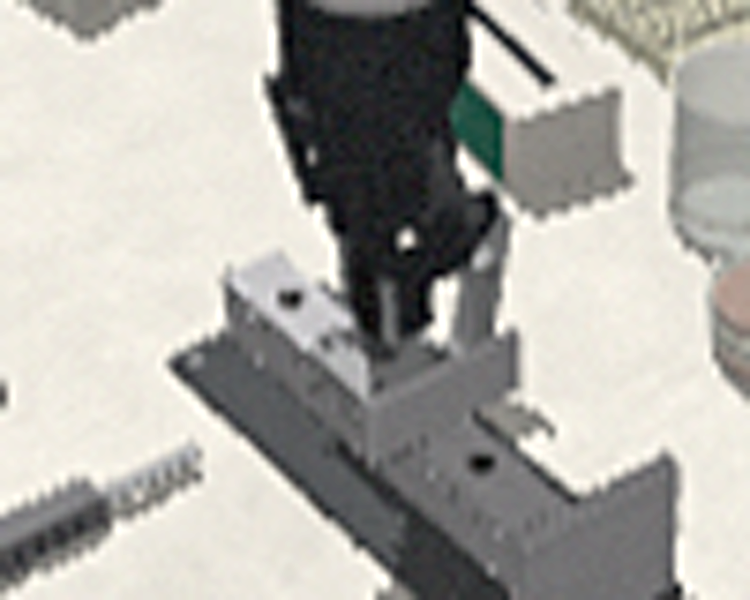

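The section sits one hole along. The pin came back to its original home height (TCP z 75.7 mm, with the same small force), the guard is upright at (485,280), and the tool is lying on the bench. I'll hand it in while still gripping the knob.

```bash
python3 -c "
from bench import ctrl
print(ctrl.hand_in())"
```

```text
the job is handed in; nothing more can be done
None
```

I handed the job in at about 21 s: the guard is levered fully open with the blade, the tool is laid on the worktop, and the section is one hole along. The pin reads fully home by height and force (I did not nudge-test it), and the gripper is still holding the knob.

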